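# Gauge a bone handle scale and hold its glue face up to the inspection camera

## Robot

A 6-joint arm with a two-finger parallel gripper is mounted at the origin on a cart in front of the work surface, level with it; the furniture and walls round the work are solid. World frame = base frame: x ahead of the robot, y to its left, z up, the work surface at z = 0. Lengths are in m, angles in rad, forces in N, time in s.
With the tool pointing down it reaches from about 0.275 to 0.75 m from the base axis. Payload 10.2 kg.
Tool frame: the origin (TCP) lies between the finger pads; the fingertips stand 11 mm ahead of it and the grasp point (between the pads) lies 8 mm behind it (bot.tip_extent is the distance from the TCP to the fingertips, in m); z points along the fingers, y is the line along which they close (so a half turn about z gives the same grasp; the last joint's range is limited). The gripper opens to 85 mm and grips with 20 to 120 N. Pads are 22 mm wide; open, the fingers measure 114 mm over their backs; the gripper's body (76 mm by 85 mm) begins 54 mm behind the grasp point. The pads swing forward as they close: fully open they stand 13 mm farther back than shut.
Start: joints at [-1.448, 0.313, 1.498, -0, 1.331, -0.223], TCP at [0.178, -0.494, 0.242] pointing down, gripper open.
Joint ranges: [-2.94, 2.94], [-0.97, 2.17], [0.19, 2.56], [-1.23, 4.37], [0.02, 3.11], [-2.88, 2.88]. Speed limits (rad/s): [2.39, 2.39, 3.01, 3.14, 3.14, 3.14].

## Interface

Orientations are given as [roll, pitch, yaw] about the fixed x, y, z axes, in that order (R = Rz(yaw) Ry(pitch) Rx(roll)).
In Python, from station import bot gives the robot as it stands.
- The arm moves only by the shell command python3 -m creep 'ROWS'. ROWS is JSON, a list of rows, each a list of 3 entries, a list of its own where there are three numbers: the closure in counts, from 0 (fully open) to 255 (shut), then the shift along the tool's x, y, z in cm, then the turn about the tool's z in degrees. A call has 1 to 20 rows; each row shifts and turns the commanded pose from where the row before left it, along the tool's axes as they then stand; what a row does not reach is not made up. A row lasts 1/12 s, in which the tool goes at most 41.7 mm and 7.16 degrees, less where a joint would pass 70% of its speed; a pose out of reach is approached as far as the arm can. A call with a gripper value outside its range is refused whole. The fingers move at their own pace and stop on an object; the grip force is fixed at half the most. Time passes only in rows, so rows that do not move let the fingers close. It gives the time, the measured TCP pose, the force, the opening and the grip force at its end, in the units of the state.
- bot.get_state(): the state, without advancing time (a new reading comes with each control period).
- bot.camera(name): name is "side" or "top"; returns a dict with "color" (400x640x3 uint8, red, green, blue), "intrinsics" (3x3 intrinsics, pixels), "k1" (the pictures are not rectified: a ray, as slopes to the right and down, at radius r is drawn at 1 + k1 r^2 times it, then the intrinsics apply), "eye" and "attitude" of the camera in the world. Camera axes: x right, y down, z forward; pixel columns grow to the right and rows downward; lengths in m; the calibration is good to about 2 mm. A picture is of the moment at which its call begins. There is no depth.
- bot.hand_in(): hands the job in; it is judged then, once.
The state is a dict: "clock": time; "q": joint angles; "joint_velocities": joint speeds; "joint_torque": joint torques, N m; "tool_pos": TCP position; "ee_rot": TCP orientation; "force": force on the tool from outside, world axes, zero at the start; "ft_torque": the same for the moment, N m; "grip_width": finger opening in m; "gripper_force": force on a finger pad.
Only numpy, scipy, OpenCV 4.12 (cv2) and the standard library are available. Lean on these libraries where they do the work, as an engineer would, in place of code of your own. Each camera call takes 0.05 s, during which the arm holds its last target. There are 200 camera calls.

## Task

Take the bone knife-handle scale off the slate, lay it flat on the table of the blue thickness gauge with one end under the foot, and press the gauge's black knob all the way down for a second so that the sprung foot reads the scale's thickness. Then let the gauge rise, take the scale out and hold it still in the air with its red face square to the inspection camera, its middle on the lens axis 14 cm in front of the lens and its length level across the view. Finish while still holding it there; do not touch the camera or shift the foam block, the tin or the spool.

Things in the scene. Friction and masses are not known exactly. Their poses are not given: they have to be found in the camera images.
- scale: handle scale: flat slab of cream bone, 130 mm long, 30 wide, 12 thick over all, ends rounded to half circles in plan, three dark pin holes, a thin red liner as its whole underside; 50 to 100 g; same end for end. Origin: centre of the red underside; x across its width, y along its length, z from the red face towards the bone face. It starts red face down on the slate.
- slate: dark grey honing slate, 145 x 193 x 18 mm (x, y, z), fixed for the job; origin at the centre of its underside; the scale starts on its top, 18 mm above the bench
- gauge: blue bench thickness gauge, fixed. Origin on the bench straight below the foot, z up, x towards the column. Steel table x -37 to 37, y -65 to 65 mm, 24 mm above the bench; base reaches x -38 to 86, y -66 to 66 mm. Column at x = 62 mm, 38 mm thick, 150 mm tall; an arm 20 mm wide at 106 to 138 mm height leads to a round head, 26 mm across, above the foot.
- gauge_table (a point): point of the table's top straight below the foot, 24 mm up. Lay the scale along the gauge's y with this point on its midline about 18 mm from one end: it then juts over one side of the table (either will do), lies steady, and can be gripped near the outer end, about 90 mm from the foot, with room for a gripper beside head and knob.
- gauge_tip (a point): centre of the foot's underside (foot 11 mm across); at rest 34 mm above the table
- gauge_knob (a point): centre of the top of the black knob (29 mm across), at rest 187 mm above the bench; press it straight down
- gauge_spindle (a joint): travel of the gauge's spindle, m: 0 at rest (up), 0.034 when pressed fully down on its stop; a spring (1 to 2 N at the start, about 6 N at the stop) lifts it again when let go. It carries the foot.
- gauge_foot (a joint): how far the sprung foot is pushed up into the spindle, m (range 0 to 0.022; 0 when it hangs free); with the spindle fully down it is the thickness of what lies on the table: 0.012 for the scale. The foot presses with only 1 to 2 N.
- inspect_cam: stand of the inspection camera, fixed: round dark foot, 84 mm across, and a short forked post; origin on the bench at the centre of the foot, x pointing away from the side to which the camera looks
- cam_head: black camera barrel, 45 mm across, ring light 58 mm across, looking up and back over the robot's side, 55 degrees above level. Origin: centre of the lens front, 106 mm above the bench; z out along the lens axis (the scale belongs at z = 140 mm, 22 cm above the bench), y level across the view (the scale's y along it, either way round), x upward. Held right, the scale's z is parallel to this z.
- foam_block: bystander: cream foam rubbing block standing on the bench, 32 x 64 x 53 mm; origin at the centre of its underside
- rivet_tin: bystander: small round brass-coloured tin, 43 mm across, 21 mm high; origin at the centre of its underside
- thread_spool: bystander: upright wooden spool of red thread, 38 mm across, 50 mm high; origin at the centre of its underside

How it is judged:
On the way, in this order (a step that is already met when the one before it is completed fails the run):
1. the scale lies flat on the gauge's table under the foot, the spindle is pressed fully down and the foot reads the scale's thickness (value of joint gauge_spindle above 0.0315 m and value of joint gauge_foot between 0.0105 and 0.0135 m and angle between scale's own z axis and vertical below 0.06 rad and horizontal distance between scale and gauge_tip below 0.068 m and contact force between gauge and scale above 0.3 N), for 0.4 s.
2. the gauge is let up and the scale is lifted clear of its table (value of joint gauge_spindle below 0.005 m and contact force between the fingers and scale above 0.5 N and height (world z) of scale above 0.06 m), for 0.2 s.
At the end, for the whole second after the job is handed in: the robot holds the scale still, red face to the lens: its centre within 18 mm of the lens axis in either direction across it and 122 to 158 mm from the lens front, face square to the axis and length level across the view, each within 9 degrees; the gauge is up again (x of scale in the frame of cam_head between -0.018 and 0.018 m and y of scale in the frame of cam_head between -0.018 and 0.018 m and z of scale in the frame of cam_head between 0.122 and 0.158 m and angle between the z axis of scale and the z axis of cam_head, either way round below 0.16 rad and angle between scale's own z axis and vertical below 0.9 rad and angle between the y axis of scale and the y axis of cam_head, either way round below 0.16 rad and linear speed of scale below 0.02 m/s and contact force between the fingers and scale above 1 N and value of joint gauge_spindle below 0.005 m); the arm keeps its last pose, push and grip.
It fails at once if the foam block, the tin or the spool is shifted by more than 3 cm (distance of any of foam_block, rivet_tin, thread_spool from where it was at the start of the episode above 0.03 m).
It fails at once if the camera is touched (contact force between any of the arm, the fingers, scale and inspect_cam above 2 N).
It also fails if it takes over 67 s, if anything falls off the work surface, if the arm or the gripper's body presses on something with over 40 N, if the wrist force passes 120 N, or if a joint passes its speed limit or range.

## Working session

There is one attempt and no reset: what is moved stays moved. The work goes in short steps, Python scripts to look and compute and a shell command to move; the robot and the scene stay as the last step left them, time stands still between calls to the robot, and variables do not carry over. Pictures are saved under pics/ and viewed, at most 10 in all, crops included, and the job is handed in when it is done.

```bash
ls; mkdir -p pics; python3 - <<'E'
from station import bot
import cv2
for n in("side","top"):
    c=bot.camera(n); cv2.imwrite(f"pics/{n}0.png",c["color"][:,:,::-1]); print(n,c["intrinsics"],c["k1"],c["eye"],c["attitude"])
s=bot.get_state();print(s)
E
```

```text
pics
side [[378.38271273   0.         316.20891034]
 [  0.         378.38271273 201.06460784]
 [  0.           0.           1.        ]] 0.00047934448171226294 [0.33852568 0.88589111 0.53288128] [-1.97938004 -0.01803224 -2.91655646]
top [[390.816988     0.         316.40248585]
 [  0.         390.816988   191.69154713]
 [  0.           0.           1.        ]] -0.035706520961036804 [ 0.4671304  -0.01380637  1.11987084] [-3.03683529  0.02171724 -1.59357061]
{'clock': 0.1, 'q': array([-1.44841384e+00,  3.13351305e-01,  1.49835276e+00,  2.88780484e-05,
        1.33096287e+00, -2.23400733e-01]), 'joint_velocities': array([-0.00099587, -0.00100632, -0.00251177, -0.00103427, -0.00069688,
        0.00034551]), 'joint_torque': array([ 1.94071596e-03, -4.12901330e+01, -2.60138154e+01, -1.54881363e-04,
        3.07903756e-03, -1.26908489e-05]), 'tool_pos': array([ 0.17790922, -0.49371799,  0.2418173 ]), 'ee_rot': array([-3.14055129e+00, -2.65349432e-04,  3.45776205e-01]), 'force': array([-0.43479718,  0.19085841,  0.12269227]), 'ft_torque': array([-0.01887027, -0.00103401,  0.02179988]), 'gripper_force': 0.0, 'grip_width': 0.08529214382979017}
```

View pics/top0.png

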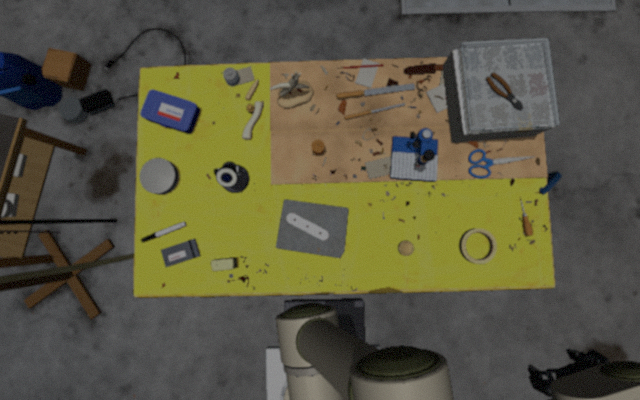

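View pics/side0.png

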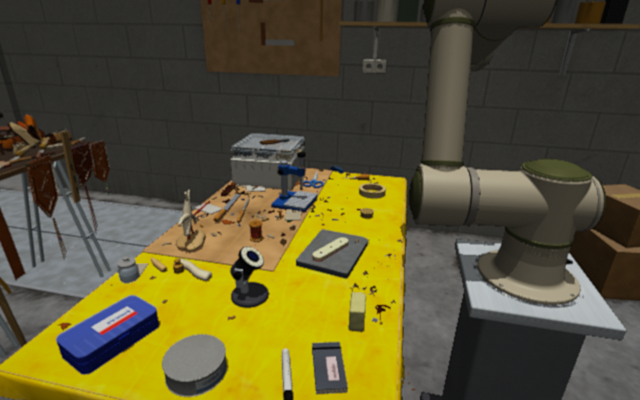

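The top view shows the scale on the slate at about (307,227), the gauge at about (415,158), the inspection camera at about (232,177), the foam at (225,264), the tin at (405,248) and the spool at (318,148). The side view shows the same layout, with the camera at about (250,275). I'll enlarge the key regions.

```bash
cat > h.py <<'E'
from station import bot
import numpy as np, cv2
from scipy.spatial.transform import Rotation as Ro
class Cam:
    def __init__(s,n):
        c=bot.camera(n); s.im=c["color"][:,:,::-1].copy(); s.K=np.array(c["intrinsics"]); s.d=np.array([c["k1"],0,0,0.]); s.e=np.array(c["eye"]); s.R=Ro.from_euler('xyz',c["attitude"]).as_matrix()
    def ray(s,uv):
        p=cv2.undistortPoints(np.array(uv,float).reshape(-1,1,2),s.K,s.d)[:,0]
        return np.c_[p,np.ones(len(p))]@s.R.T
    def at(s,uv,z):
        r=s.ray(uv); return s.e+r*((z-s.e[2])/r[:,2])[:,None]
    def px(s,P):
        q=(np.array(P,float).reshape(-1,3)-s.e)@s.R
        return cv2.projectPoints(q,np.zeros(3),np.zeros(3),s.K,s.d)[0][:,0]
def crop(im,x0,y0,x1,y1,k): return cv2.resize(im[y0:y1,x0:x1],None,fx=k,fy=k,interpolation=cv2.INTER_CUBIC)
E
python3 - <<'E'
from h import *
t=Cam("top");s=Cam("side")
a=np.hstack([crop(t.im,380,120,445,190,6),crop(t.im,205,150,270,220,6)])
b=np.hstack([crop(s.im,265,150,330,220,4),crop(s.im,220,240,285,310,4),crop(s.im,300,225,365,295,4)])[:175*2-70]
b=cv2.copyMakeBorder(b[:, :780],0,0,0,max(0,780-b.shape[1]),cv2.BORDER_CONSTANT)
o=np.vstack([a[:,:780],b])[:700]; print(o.shape)
cv2.imwrite("pics/c1.png",cv2.resize(o,None,fx=.85,fy=.85,interpolation=cv2.INTER_AREA))
# scale: bright blob on slate
g=cv2.cvtColor(t.im,cv2.COLOR_BGR2GRAY)[195:262,275:352]; hsv=cv2.cvtColor(t.im,cv2.COLOR_BGR2HSV)[195:262,275:352]
m=((g>140)&(hsv[...,1]<90)).astype('uint8')
n,l,st,ce=cv2.connectedComponentsWithStats(m); i=1+st[1:,4].argmax()
c=max(cv2.findContours((l==i).astype('uint8'),0,2)[0],key=cv2.contourArea)
r=cv2.minAreaRect(c); print(st[i],r)
bx=cv2.boxPoints(r)+[275,195]; W=t.at(bx,.03);print(bx,W,W.mean(0), np.linalg.norm(W-np.roll(W,1,0),axis=1))
print("spool",t.at([(318,148)],.05),"tin",t.at([(405,248)],.021),"foam",t.at([(225,264)],.053))
E
```

```text
(700, 780, 3)
[ 13  19  39  25 251] ((31.989322662353516, 31.06583595275879), (42.98392105102539, 8.6474027633667), 27.64597511291504)
[[285.94483948 219.92348862]
 [289.95729637 212.26334572]
 [328.03380585 232.20818329]
 [324.02134705 239.86832428]] [[ 0.50522314  0.09400601  0.03      ]
 [ 0.52632789  0.08245199  0.03      ]
 [ 0.46847258 -0.02243757  0.03      ]
 [ 0.44761764 -0.01079168  0.03      ]] [0.48691031 0.03580719 0.03      ] [0.11958658 0.02406046 0.11978755 0.0238863 ]
spool [[ 7.02442717e-01 -3.76556270e-04  5.00000000e-02]] tin [[ 0.41972231 -0.23520678  0.021     ]] foam [[0.38868041 0.25946495 0.053     ]]
```

View pics/c1.png

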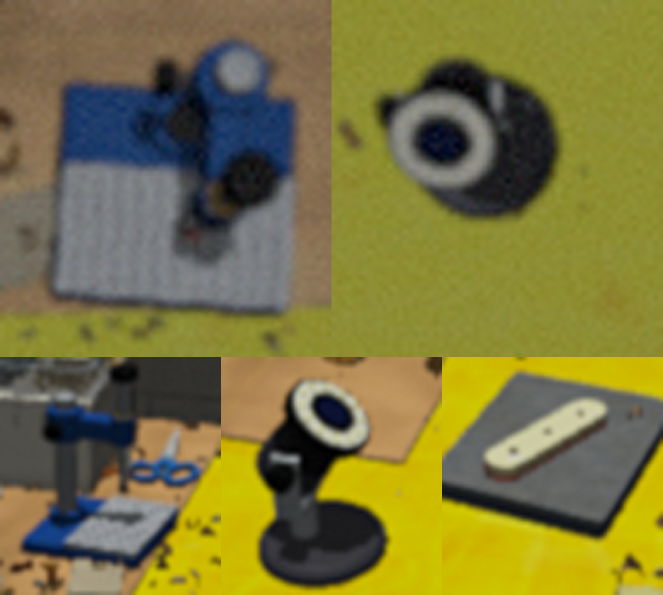

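The crops show the knob at top px (429,155), the gauge base corners at about (391,178), (436,181), (393,137) and (438,140), and the lens ring at top px (227,177). The ring faces the robot side, tilted up. Next I fit the gauge pose and the lens ring.

```bash
python3 - <<'E'
from h import *
from scipy.optimize import least_squares
t=Cam("top");s=Cam("side")
k=5.1
cp=lambda x,y:(380+x/k-.5,120+y/k-.5)
obs=np.array([cp(55,297),cp(288,311),cp(66,83),cp(296,99),cp(250,180),cp(242,70)])
mod=np.array([[-38,66,20],[-38,-66,20],[86,66,20],[86,-66,20],[0,0,187],[62,0,150]])/1000.
def W(p,m): c,n=np.cos(p[2]),np.sin(p[2]); return np.c_[p[0]+c*m[:,0]-n*m[:,1],p[1]+n*m[:,0]+c*m[:,1],m[:,2]]
f=lambda p:(t.px(W(p,mod))-obs).ravel()
r=least_squares(f,[.65,-.25,0],loss='soft_l1');print("gauge",r.x,"\n",r.fun.reshape(-1,2).round(1))
print("side knob px",s.px(W(r.x,mod[4:])))
# ring
def ell(c,x0,y0,x1,y1):
    im=c.im[y0:y1,x0:x1]; h=cv2.cvtColor(im,cv2.COLOR_BGR2HSV)
    m=((h[...,1]<90)&(h[...,2]>110)).astype('uint8')
    n,l,st,ce=cv2.connectedComponentsWithStats(m);i=1+st[1:,4].argmax()
    q=max(cv2.findContours((l==i).astype('uint8'),0,1)[0],key=cv2.contourArea)
    e=cv2.fitEllipse(cv2.convexHull(q)); return (e[0][0]+x0,e[0][1]+y0),(e[1][0]+1,e[1][1]+1),e[2]
et=ell(t,208,160,250,200);es=ell(s,225,240,280,285);print(et,es)
th=np.linspace(0,2*np.pi,60)
def ring(p):
    a=np.deg2rad(55);z=np.array([np.cos(p[2])*np.cos(a),np.sin(p[2])*np.cos(a),np.sin(a)])
    y=np.cross([0,0,1],z);y/=np.linalg.norm(y);x=np.cross(y,z)
    return np.array([p[0],p[1],.106])+p[3]*(np.cos(th)[:,None]*x+np.sin(th)[:,None]*y)
def res(p):
    o=[]
    for c,e in((t,et),(s,es)):
        q=c.px(ring(p))-e[0];a=np.deg2rad(e[2]);u=q@[np.cos(a),np.sin(a)];v=q@[-np.sin(a),np.cos(a)]
        o.append((np.hypot(u/e[1][0]*2,v/e[1][1]*2)-1)*e[1][0]/2)
    return np.concatenate(o)
for h0 in(3.14,2.3,-2.3):
    r=least_squares(res,[.62,.25,h0,.029]);print("ring",r.x,r.cost, "lens px",t.px([*r.x[:2],.106]),s.px([*r.x[:2],.106]))
# foot of stand, side and top: dark blobs
E
```

```text
gauge [ 0.64880669 -0.27047743 -0.09727995] 
 [[-0.6  0.2]
 [ 0.4  0.7]
 [-0.4 -0.6]
 [ 0.5 -0.5]
 [ 0.7 -0.1]
 [-0.6  0.3]]
side knob px [[300.69009577 152.43137824]
 [283.33139614 161.18658625]]
((225.84451484680176, 177.13183975219727), (18.228288650512695, 20.918569564819336), 95.84357452392578) ((251.9698085784912, 256.0399055480957), (16.598331451416016, 26.452468872070312), 127.53250885009766)
ring [0.61778635 0.24314629 3.14801874 0.02749347] 6.062635071345202 lens px [[226.08176686 177.51649764]] [[251.72360603 255.80974734]]
ring [0.61778635 0.24314629 3.1480188  0.02749347] 6.062635071350756 lens px [[226.08176719 177.51649732]] [[251.7236058  255.80974707]]
ring [ 0.61778635  0.24314629 -3.1351666   0.02749346] 6.062635071345134 lens px [[226.08176676 177.51649772]] [[251.72360607 255.80974742]]
```

```bash
cat >> h.py <<'E'
def to(x,y,z,yaw=None):
    "tool-frame shift (cm) to the target at the present attitude, then turn about tool z (deg)"
    s=bot.get_state(); R=Ro.from_euler('xyz',s["ee_rot"]).as_matrix()
    d=R.T@(np.array([x,y,z])-s["tool_pos"])*100
    cur=np.degrees(np.arctan2(R[1,0],R[0,0])); print("t",round(s["clock"],2),"shift cm",d.round(2),"dist",np.linalg.norm(d).round(2),"turn",None if yaw is None else round(-((yaw-cur+180)%360-180),2),"yaw",cur.round(2))
E
python3 -c "
from h import *
to(.508,.0735,.10,61)"
```

```text
t 0.3 shift cm [ 50.28 -42.19  14.23] dist 67.16 turn -41.19 yaw 19.81
```

```bash
python3 -m creep '[[0,[2.5,-2.1,0.7],0],[0,[2.5,-2.1,0.7],0],[0,[2.5,-2.1,0.7],0],[0,[2.5,-2.1,0.7],0],[0,[2.5,-2.1,0.7],0],[0,[2.5,-2.1,0.7],0],[0,[2.5,-2.1,0.7],0],[0,[2.5,-2.1,0.7],0],[0,[2.5,-2.1,0.7],0],[0,[2.5,-2.1,0.7],0],[0,[2.5,-2.1,0.7],0],[0,[2.5,-2.1,0.7],0],[0,[2.5,-2.1,0.7],0],[0,[2.5,-2.1,0.7],0],[0,[2.5,-2.1,0.7],0],[0,[2.5,-2.1,0.7],0],[0,[2.5,-2.1,0.7],0],[0,[2.5,-2.1,0.7],0],[0,[2.5,-2.1,0.7],0],[0,[2.5,-2.1,0.7],0]]'; python3 -m creep '[[0,[0,0,0],-7],[0,[0,0,0],-7],[0,[0,0,0],-7],[0,[0,0,0],-7],[0,[0,0,0],-7],[0,[0,0,0],-6.2],[0,[0,0,0],0],[0,[0,0,0],0]]'; python3 -c "
from h import *
to(.508,.0735,.031,61)
t=Cam('top');s=Cam('side')
cv2.imwrite('pics/d1.png',np.hstack([crop(t.im,260,180,370,270,3.6),crop(s.im,290,150,400,300,3.6)[:324]]))"
```

```text
clock: 1.97
tool_pos: [0.5066, 0.0724, 0.1019]
ee_rot: [3.142, -0.0, 0.346]
force: [-0.5, -1.5, 0.8]
grip_width: 0.0856
gripper_force: 0.0
clock: 2.63
tool_pos: [0.506, 0.0707, 0.1023]
ee_rot: [-3.142, 0.0, 1.062]
force: [-0.1, -0.4, 0.6]
grip_width: 0.0855
gripper_force: 0.0
t 2.63 shift cm [0.35 0.04 7.13] dist 7.14 turn -0.17 yaw 60.83
```

View pics/d1.png

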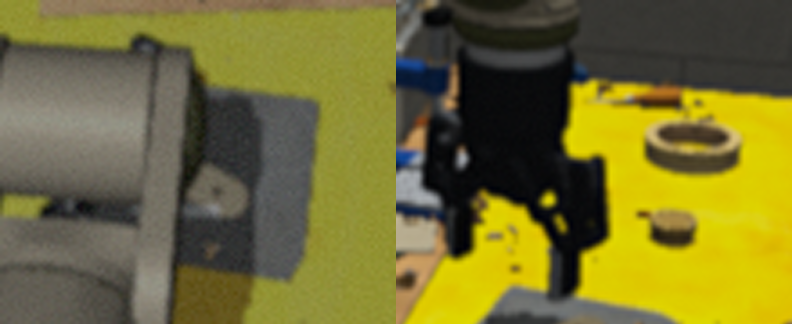

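The top view is mostly hidden by the arm; the fingers are over the scale's far-left part, and the free end shows at about (320,232). I'll descend and grip.

```bash
python3 -m creep '[[0,[0.05,0,1.5],0],[0,[0.1,0,1.5],0],[0,[0.1,0,1.5],0],[0,[0.1,0,1.5],0],[0,[0,0,0.8],0],[0,[0,0,0.35],0],[0,[0,0,0],0]]'; python3 -m creep '[[255,[0,0,0],0],[255,[0,0,0],0],[255,[0,0,0],0],[255,[0,0,0],0],[255,[0,0,0],0],[255,[0,0,0],0],[255,[0,0,0],0],[255,[0,0,0],0],[255,[0,0,0],0],[255,[0,0,0],0],[255,[0,0,0],0],[255,[0,0,0],0]]'
```

```text
clock: 3.32
tool_pos: [0.5075, 0.0737, 0.0304]
ee_rot: [-3.141, 0.0, 1.064]
force: [-0.4, 0.1, -0.1]
grip_width: 0.0853
gripper_force: 0.0
clock: 4.32
tool_pos: [0.508, 0.0737, 0.0315]
ee_rot: [3.141, -0.0, 1.065]
force: [-0.9, 0.1, 5.9]
grip_width: 0.028
gripper_force: 59.8
```

```bash
python3 -m creep '[[255,[0,0,-0.5],0],[255,[0,0,-1],0],[255,[0,0,-2],0],[255,[0,0,-3],0],[255,[0,0,-3],0],[255,[0,0,-3],0],[255,[0,0,-2],0],[255,[0,0,0],0],[255,[0,0,0],0]]'; python3 -c "
from h import *
s=Cam('side');t=Cam('top')
cv2.imwrite('pics/d2.png',np.hstack([crop(s.im,290,150,400,270,3.6),crop(t.im,260,160,370,280,3.6)]))"
```

```text
clock: 5.07
tool_pos: [0.5078, 0.0737, 0.1769]
ee_rot: [3.14, -0.001, 1.065]
force: [-0.2, -0.8, -1.4]
grip_width: 0.0281
gripper_force: 59.3
```

View pics/d2.png

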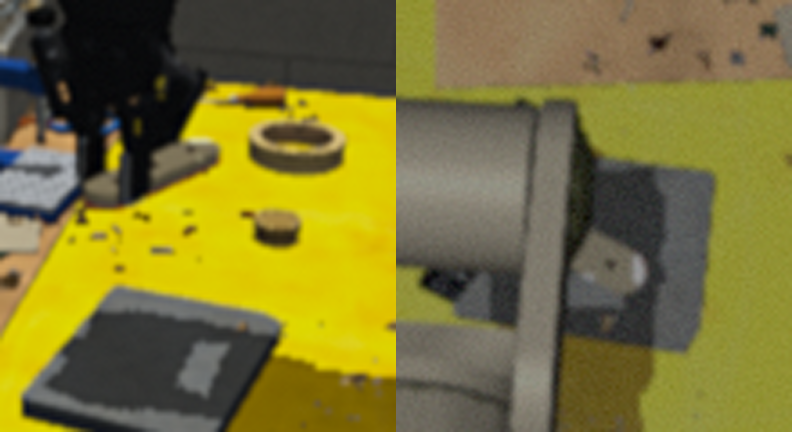

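The scale hangs level from the fingers. Its near end is at side px (313.6,203), its far end at (351,192), and the free tip is at top px (329,235). From these I work out where along the scale it is gripped.

```bash
python3 -c "
from h import *
s=Cam('side');t=Cam('top')
st=bot.get_state();p=st['tool_pos'];y=st['ee_rot'][2];d=np.array([np.cos(y),np.sin(y),0])
for a in(.035,.043,.05):
  c=np.array([p[0],p[1],.170])-d*a
  print(a,'near side',s.px(c+d*.065),'far side',s.px(c-d*.065),'far top',t.px(c-d*.065+[0,0,.006]))
to(.6575,-.181,.177,84.43)"
```

```text
0.035 near side [[312.06766167 206.32650754]] far side [[346.15664018 191.46383277]] far top [[324.9808461  236.31991277]]
0.043 near side [[314.36324843 205.32563878]] far side [[348.05111591 190.63784895]] far top [[327.93773278 237.87782273]]
0.05 near side [[316.34872452 204.45997744]] far side [[349.69140614 189.92268907]] far top [[330.5275246  239.24214688]]
t 5.27 shift cm [-15.    25.5   -0.27] dist 29.59 turn -23.42 yaw 61.01
```

```bash
python3 -m creep '[[255,[0,0,0],-6],[255,[0,0,0],-6],[255,[0,0,0],-6],[255,[0,0,0],-5.4],[255,[0,0,0],0],[255,[0,0,0],0]]'; python3 -c "
from h import *
to(.666,-.096,.12,84.43)"
```

```text
clock: 5.77
tool_pos: [0.5074, 0.0737, 0.1751]
ee_rot: [-3.14, -0.0, 1.47]
force: [-0.2, -0.8, -0.5]
grip_width: 0.0282
gripper_force: 59.3
t 5.77 shift cm [-15.3   17.49   5.49] dist 23.87 turn -0.18 yaw 84.25
```

```bash
python3 -m creep '[[255,[-1.53,1.75,0.5],0],[255,[-1.53,1.75,0.5],0],[255,[-1.53,1.75,0.5],0],[255,[-1.53,1.75,0.5],0],[255,[-1.53,1.75,0.5],0],[255,[-1.53,1.75,0.6],0],[255,[-1.53,1.75,0.6],0],[255,[-1.53,1.75,0.6],0],[255,[-1.53,1.75,0.6],0],[255,[-1.53,1.75,0.6],0],[255,[0,0,0],-0.2],[255,[0,0,0],0]]'; python3 -c "
from h import *
to(.666,-.096,.049,84.43)
s=Cam('side');t=Cam('top')
cv2.imwrite('pics/d3.png',np.hstack([crop(s.im,250,120,370,240,3.3),crop(t.im,330,110,450,230,3.3)]))"
```

```text
clock: 6.77
tool_pos: [0.6667, -0.0961, 0.1194]
ee_rot: [-3.14, -0.001, 1.473]
force: [-0.8, 0.8, -0.1]
grip_width: 0.0279
gripper_force: 59.5
t 6.77 shift cm [ 0.   -0.06  7.04] dist 7.04 turn -0.01 yaw 84.42
```

View pics/d3.png

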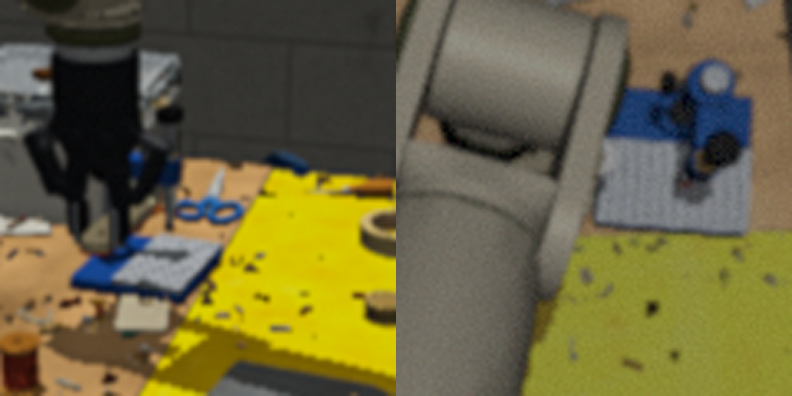

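The gripper is left of the gauge, with the scale end-on at side crop (98,238), in line with the table. I'll lower and slide in.

```bash
python3 -m creep '[[255,[0,0,1.5],0],[255,[0,-0.05,1.5],0],[255,[0,0,1.5],0],[255,[0,0,1.5],0],[255,[0,0,1.0],0],[255,[0,0,0],0],[255,[-1.5,0,0],0],[255,[-1.5,0,0],0],[255,[-1.5,0,0],0],[255,[-1.5,0,0],0],[255,[-1.0,0,0],0],[255,[-0.8,0,0],0],[255,[-0.7,0,0],0],[255,[0,0,0],0],[255,[0,0,0],0]]'; python3 -c "
from h import *
to(.6575,-.181,.038,84.43)
s=Cam('side');t=Cam('top')
cv2.imwrite('pics/d4.png',np.hstack([crop(s.im,250,120,340,240,4),crop(t.im,350,110,450,230,4)]))"
```

```text
clock: 8.12
tool_pos: [0.6584, -0.1802, 0.0507]
ee_rot: [-3.141, -0.0, 1.477]
force: [0.2, -0.2, -0.7]
grip_width: 0.0285
gripper_force: 59.5
t 8.12 shift cm [-0.09 -0.09  1.27] dist 1.28 turn 0.17 yaw 84.6
```

View pics/d4.png

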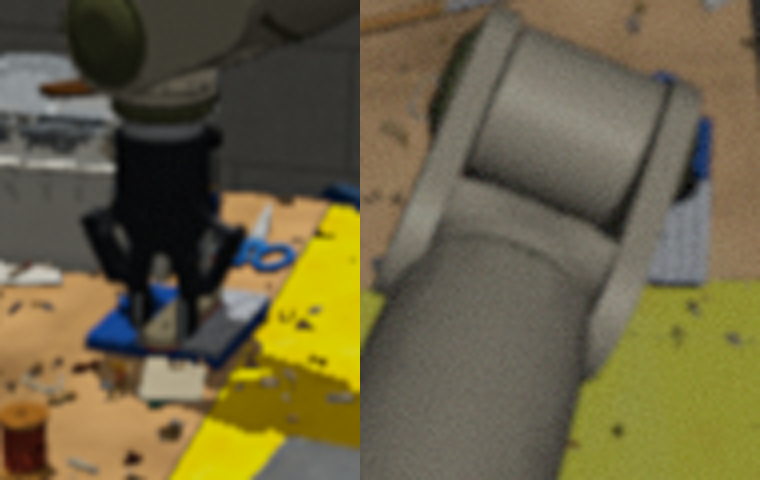

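```bash
python3 -m creep '[[255,[-0.05,-0.05,0.5],0],[255,[-0.05,-0.05,0.4],0],[255,[0,0,0.2],0],[255,[0,0,0.1],0],[255,[0,0,0],0]]';  python3 -m creep '[[255,[0,0,0.1],0],[255,[0,0,0],0]]'
```

```text
clock: 8.63
tool_pos: [0.6572, -0.1809, 0.0383]
ee_rot: [-3.141, -0.0, 1.477]
force: [0.1, -0.1, -0.5]
grip_width: 0.0281
gripper_force: 59.5
clock: 8.8
tool_pos: [0.6575, -0.1811, 0.0378]
ee_rot: [3.141, 0.0, 1.477]
force: [-0.3, 0.2, -0.8]
grip_width: 0.0283
gripper_force: 59.5
```

```bash
for i in 1 2; do python3 -m creep '[[255,[0,0,0.08],0],[255,[0,0,0],0]]' | grep -E "pos|force"; done
```

```text
tool_pos: [0.6575, -0.1811, 0.0375]
force: [-0.8, 1.0, 2.9]
gripper_force: 59.9
tool_pos: [0.6576, -0.181, 0.0372]
force: [-2.6, 2.0, 7.0]
gripper_force: 60.5
```

```bash
python3 -m creep '[[120,[0,0,0],0],[60,[0,0,0],0],[0,[0,0,0],0],[0,[0,0,0],0],[0,[0,0,0],0],[0,[0,0,0],0],[0,[0,0,0],0],[0,[0,0,0],0]]' | grep -E "pos|force|wid";  python3 -m creep '[[0,[0,0,-0.5],0],[0,[0,0,-1],0],[0,[0,0,-2],0],[0,[0,0,-2.5],0],[0,[0,0,-3],0],[0,[0,0,-3],0],[0,[0,0,-3],0],[0,[0,0,-3],0],[0,[0,0,-2],0],[255,[0,0,0],0],[255,[0,0,0],0],[255,[0,0,0],0],[255,[0,0,0],0]]'; python3 -c "
from h import *
s=Cam('side');t=Cam('top')
cv2.imwrite('pics/d5.png',np.hstack([crop(s.im,260,130,340,230,5),crop(t.im,370,110,450,210,4.99)[:500]][:1]))
to(.6488,-.2705,.23)"
```

```text
tool_pos: [0.6574, -0.1811, 0.0362]
force: [0.7, -0.2, -0.4]
grip_width: 0.0855
gripper_force: 0.0
clock: 10.88
tool_pos: [0.657, -0.1809, 0.2349]
ee_rot: [-3.139, -0.001, 1.477]
force: [-0.5, -1.0, 0.4]
grip_width: 0.039
gripper_force: 0.0
t 10.98 shift cm [-8.99  0.01  0.5 ] dist 9.01 turn None yaw 84.61
```

View pics/d5.png

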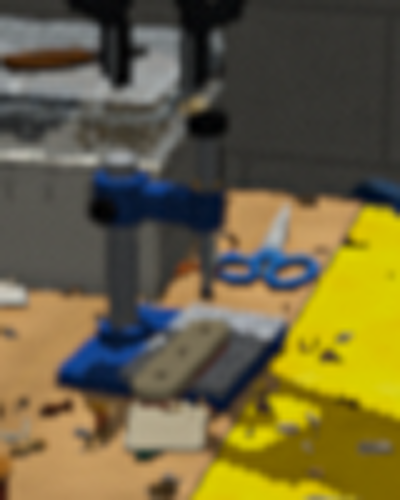

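The scale lies flat on the table, far tip at about side px (303.6,195), near tip (288,207), foot at (301,189). I compare these with the predictions.

```bash
python3 -c "
from h import *
s=Cam('side')
g=np.array([.6488,-.2705,0]);gy=np.array([.0971,.9953,0])
print('foot',s.px(g+[0,0,.058]),'below',s.px(g+[0,0,.036]),'knob',s.px(g+[0,0,.187]))
for a in(.036,.043,.05): c=g+gy*(.09-a)+[0,0,.036]; print(a,'far',s.px(c-gy*.065),'near',s.px(c+gy*.065))
"
```

```text
foot [[300.6278504  189.18523978]] below [[300.61709885 195.16323257]] knob [[300.69387399 152.42968478]]
0.036 far [[301.74217512 194.0210708 ]] near [[287.28652249 208.69621967]]
0.043 far [[302.44955198 193.30295148]] near [[288.13469438 207.83517075]]
0.05 far [[303.15036549 192.59149502]] near [[288.97425421 206.98286443]]
```

```bash
python3 -m creep '[[255,[-1.5,0,0],0],[255,[-1.5,0,0],0],[255,[-1.5,0,0],0],[255,[-1.5,0,0],0],[255,[-1.5,0,0],0],[255,[-1.5,0,0],0],[255,[0,0,0],0],[255,[0,0,1],0],[255,[0,0,1],0],[255,[0,0,0.8],0],[255,[0,0,0],0]]'; python3 -m creep '[[255,[0,0,0.6],0],[255,[0,0,0.8],0],[255,[0,0,0.8],0],[255,[0,0,0.8],0],[255,[0,0,0.5],0],[255,[0,0,0.3],0],[255,[0,0,0],0]]'
```

```text
clock: 11.95
tool_pos: [0.6484, -0.2694, 0.2053]
ee_rot: [-3.138, -0.002, 1.478]
force: [0.1, -0.5, -0.0]
grip_width: -0.0002
gripper_force: 0.0
clock: 12.53
tool_pos: [0.6492, -0.2704, 0.17]
ee_rot: [3.141, -0.0, 1.477]
force: [4.1, 1.9, 4.7]
grip_width: 0.0003
gripper_force: 2.4
```

```bash
python3 -m creep '[[255,[0,0,0.3],0],[255,[0,0,0.2],0],[255,[0,0,0],0]]' | grep -E "pos|force"; for i in 1 2; do python3 -m creep '[[255,[0,0,0.1],0],[255,[0,0,0],0]]' | grep -E "pos|force"; done
```

```text
tool_pos: [0.6492, -0.2705, 0.1656]
force: [2.1, 3.2, 5.4]
gripper_force: 2.7
tool_pos: [0.6492, -0.2704, 0.1649]
force: [1.8, 3.1, 6.3]
gripper_force: 2.8
tool_pos: [0.6492, -0.2704, 0.1641]
force: [2.0, 2.5, 6.0]
gripper_force: 2.8
```

```bash
for i in 1 2 3; do python3 -m creep '[[255,[0,0,0.08],0],[255,[0,0,0],0]]' | grep -E "pos|force"; done
```

```text
tool_pos: [0.6493, -0.2704, 0.1641]
force: [1.0, 3.4, 8.9]
gripper_force: 4.8
tool_pos: [0.6493, -0.2705, 0.164]
force: [-0.9, 4.3, 12.6]
gripper_force: 6.6
tool_pos: [0.6493, -0.2705, 0.164]
force: [-2.8, 5.2, 17.2]
gripper_force: 8.4
```

```bash
python3 -m creep '[[255,[0,0,0],0],[255,[0,0,0],0],[255,[0,0,0],0],[255,[0,0,0],0],[255,[0,0,0],0],[255,[0,0,0],0],[255,[0,0,0],0],[255,[0,0,0],0],[255,[0,0,0],0],[255,[0,0,0],0],[255,[0,0,0],0],[255,[0,0,0],0]]' | grep -E "clo|pos|force"; python3 -m creep '[[255,[0,0,-0.6],0],[255,[0,0,-0.8],0],[255,[0,0,-0.8],0],[255,[0,0,-0.8],0],[255,[0,0,-1],0],[255,[0,0,-1],0],[255,[0,0,-1],0],[255,[0,0,-1],0],[60,[1.5,0,0],0],[0,[1.5,0,0],0],[0,[1.5,0,0],0],[0,[1.5,0,0],0],[0,[1.5,0,0],0],[0,[1.5,0,0],0],[0,[0,0,0],0],[0,[0,0,0],0]]'; python3 -c "
from h import *
s=Cam('side')
cv2.imwrite('pics/d6.png',crop(s.im,260,130,340,230,5))
to(.6576,-.181,.0368)"
```

```text
clock: 14.62
tool_pos: [0.6493, -0.2705, 0.164]
force: [-2.2, 5.6, 16.4]
gripper_force: 8.3
clock: 15.95
tool_pos: [0.6576, -0.18, 0.2309]
ee_rot: [3.142, 0.0, 1.478]
force: [-0.4, 0.0, 0.4]
grip_width: 0.0853
gripper_force: 0.0
t 16.0 shift cm [-0.    0.02 19.4 ] dist 19.4 turn None yaw 84.64
```

View pics/d6.png

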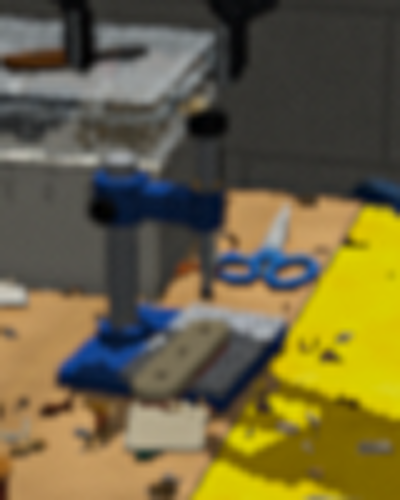

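The knob is back up at side crop (207,122) and the scale hasn't moved. I'll regrip and withdraw it.

```bash
python3 -m creep '[[0,[0,0,3],0],[0,[0,0,3],0],[0,[0,0,3],0],[0,[0,0,3],0],[0,[0,0,3],0],[0,[0,0,2],0],[0,[0,0,1.5],0],[0,[0,0,0.9],0],[0,[0,0,0],0],[255,[0,0,0],0],[255,[0,0,0],0],[255,[0,0,0],0],[255,[0,0,0],0],[255,[0,0,0],0],[255,[0,0,0],0],[255,[0,0,0],0],[255,[0,0,0],0],[255,[0,0,0],0],[255,[0,0,0],0],[255,[0,0,0],0]]'; python3 -m creep '[[255,[0,0,-0.3],0],[255,[0,0,-0.6],0],[255,[0,0,-0.2],0],[255,[1,0,0],0],[255,[1.5,0,0],0],[255,[2,0,0],0],[255,[2,0,0],0],[255,[2,0,0],0],[255,[1,0,0],0],[255,[0,0,-1.5],0],[255,[0,0,-3],0],[255,[0,0,-3],0],[255,[0,0,-3],0],[255,[0,0,-3],0],[255,[0,0,-3],0],[255,[0,0,-3],0],[255,[0,0,0],0],[255,[0,0,0],0]]'
```

```text
clock: 17.67
tool_pos: [0.6577, -0.1811, 0.0376]
ee_rot: [3.141, 0.0, 1.477]
force: [-0.8, 1.1, 4.7]
grip_width: 0.0284
gripper_force: 61.1
clock: 19.17
tool_pos: [0.6667, -0.086, 0.2442]
ee_rot: [3.139, 0.001, 1.477]
force: [0.1, 0.1, -2.5]
grip_width: 0.0276
gripper_force: 60.5
```

```bash
python3 -m creep '[[255,[0,0,-2],-2.7],[255,[0,0,-2],-2.7],[255,[2,0,-1],0],[255,[2,0,0],0],[255,[2,0,0],0],[255,[2,0,0],0],[255,[0.6,0,0],0],[255,[0,0,0],0]]'; python3 -m creep '[[255,[0,2,0],0],[255,[0,2,0],0],[255,[0,2,0],0],[255,[0,2,0],0],[255,[0,2,0],0],[255,[0,2,0],0]]'; python3 -c "
from h import *
print(bot.get_state()['q'])"
```

```text
clock: 19.83
tool_pos: [0.666, 0.0011, 0.2914]
ee_rot: [-3.139, -0.0, 1.573]
force: [0.3, 0.3, -0.4]
grip_width: 0.0278
gripper_force: 60.5
clock: 20.33
tool_pos: [0.7715, -0.002, 0.2844]
ee_rot: [3.141, -0.001, 1.57]
force: [4.8, -0.5, 15.0]
grip_width: 0.028
gripper_force: 60.6
[-1.54173487e-01  1.03007223e+00  1.85921637e-01  9.42968606e-04
  1.92512144e+00 -1.52737168e-01]
```

```bash
python3 -m creep '[[255,[0,0,0],0],[255,[0,-1,0],0],[255,[2,-1,0],0],[255,[2,0,0],0],[255,[2,0,0],0],[255,[2,0,0],0],[255,[2,0,0],0],[255,[1.9,0,0],0],[255,[0,0,0],0]]'; python3 -c "
from h import *
print(bot.get_state()['q'])"; python3 -m creep '[[255,[0,1,0],0],[255,[0,1,0],0],[255,[0,1,0],0],[255,[0,1,0],0],[255,[0,0,0],0]]'; python3 -c "
from h import *
print(bot.get_state()['q'])"
```

```text
clock: 21.08
tool_pos: [0.7515, 0.1214, 0.2892]
ee_rot: [3.131, -0.001, 1.574]
force: [1.0, -0.7, -0.6]
grip_width: 0.0282
gripper_force: 60.5
[6.56476134e-03 9.53980499e-01 3.21675500e-01 6.65050667e-04
 1.85524061e+00 3.31442075e-03]
clock: 21.5
tool_pos: [0.7707, 0.114, 0.2793]
ee_rot: [3.118, -0.002, 1.57]
force: [-0.2, -0.1, -0.7]
grip_width: 0.0282
gripper_force: 60.5
[-0.00359373  1.03544807  0.18872852  0.00222648  1.89402437 -0.00189776]
```

```bash
python3 -m creep '[[255,[0,3,0],0],[255,[0,3,0],0],[255,[0,3,0],0],[255,[0,3,0],0],[255,[0,3,0],0],[255,[0,3,0],0],[255,[0,0,0],0]]'; python3 -c "
from h import *
print(bot.get_state()['q'])"; python3 -m creep '[[255,[0,0,-3],0],[255,[0,0,-3],0],[255,[0,0,-3],0],[255,[0,0,-3],0],[255,[0,0,-3],0],[255,[0,0,-3],0],[255,[0,0,0],0]]'; python3 -c "
from h import *
print(bot.get_state()['q'])"
```

```text
clock: 22.08
tool_pos: [0.813, 0.0962, 0.2361]
ee_rot: [3.027, -0.014, 1.571]
force: [0.4, 0.3, -1.2]
grip_width: 0.028
gripper_force: 60.5
[-0.0300852   1.09338877  0.18860979  0.01791967  1.74577169 -0.0252621 ]
clock: 22.67
tool_pos: [0.7447, 0.0894, 0.4006]
ee_rot: [2.989, -0.017, 1.573]
force: [0.3, -0.4, -0.5]
grip_width: 0.0282
gripper_force: 60.6
[-0.04425557  0.87547248  0.18650419  0.02589745  1.92799652 -0.03386366]
```

```bash
python3 -m creep '[[255,[0.6,0,0],0],[255,[0.6,0,0],0],[255,[0.6,0,0],0],[255,[0.6,0,0],0],[255,[0.2,4,0],0],[255,[0.2,4,0],0],[255,[0.2,4,0],0],[255,[0.2,4,0],0],[255,[0.2,4,0],0],[255,[0.2,4,0],0],[255,[0.2,4,0],0],[255,[0.2,4,0],0],[255,[0,0,0],0]]'; python3 -c "
from h import *
print(bot.get_state()['q'])"
```

```text
clock: 23.75
tool_pos: [0.8237, 0.0975, 0.3352]
ee_rot: [2.829, -0.04, 1.577]
force: [0.3, 0.2, -1.2]
grip_width: 0.0277
gripper_force: 60.5
[-0.03816128  0.97751912  0.18836457  0.05178446  1.6641715  -0.0253276 ]
```

```bash
python3 -m creep '[[255,[0.9,4,0],0],[255,[0.9,4,0],0],[255,[0.9,4,0],0],[255,[0.9,4,0],0],[255,[0.9,4,0],0],[255,[0.9,4,0],0],[255,[0,0,0],0]]'; python3 -c "
from h import *
print(bot.get_state()['q'])"
```

```text
clock: 24.33
tool_pos: [0.8577, 0.125, 0.3378]
ee_rot: [2.687, -0.057, 1.585]
force: [0.1, 1.2, -1.3]
grip_width: 0.028
gripper_force: 60.5
[-0.00717202  0.9921558   0.18723074  0.06086044  1.50803792  0.0015997 ]
```

```bash
python3 -m creep '[[255,[0.9,4,0],0],[255,[0.9,4,0],0],[255,[0.9,4,0],0],[255,[0.9,4,0],0],[255,[0.9,4,0],0],[255,[0.9,4,0],0],[255,[0,0,0],0]]'; cat >> h.py <<'E'
def tilt():
    s=bot.get_state();R=Ro.from_euler('xyz',s["ee_rot"]).as_matrix();z=-R[:,2]
    c=np.array([-np.cos(np.deg2rad(55)),0,np.sin(np.deg2rad(55))])
    print("q",s["q"].round(3),"scale z",z.round(3),"tilt",np.degrees(np.arccos(z[2])).round(2),"face err deg",np.degrees(np.arccos(z@c)).round(2),"len dir",R[:,0].round(3), "turn to level",np.degrees(np.arctan2(R[2,0],R[2,1])).round(2))
E
python3 -c "
from h import *
tilt()"
```

```text
clock: 24.92
tool_pos: [0.8779, 0.1444, 0.3694]
ee_rot: [2.546, -0.076, 1.596]
force: [0.5, -0.3, -0.5]
grip_width: 0.028
gripper_force: 60.5
q [0.013 0.973 0.187 0.071 1.386 0.019] scale z [-0.559 -0.077  0.826] tilt 34.35 face err deg 4.48 len dir [-0.025  0.997  0.075] turn to level 7.68
```

```bash
python3 -c "
from h import *
to(.53,-.58,.40)
R=Ro.from_euler('xyz',bot.get_state()['ee_rot']).as_matrix()
print('radial push tool', (R.T@[.674,-.738,0]*4).round(2))"
```

```text
t 24.92 shift cm [-71.11 -25.57 -27.52] dist 80.42 turn None yaw 91.44
radial push tool [-3.01  2.3   1.28]
```

```bash
python3 -m creep '[[255,[-1.5,-1.28,-1.37],0],[255,[-3,-1.28,-1.37],0],[255,[-3.6,-1.28,-1.37],0],[255,[-3.6,-1.28,-1.37],0],[255,[-3.6,-1.28,-1.37],0],[255,[-3.6,-1.28,-1.37],0],[255,[-3.6,-1.28,-1.37],0],[255,[-3.6,-1.28,-1.37],0],[255,[-3.6,-1.28,-1.37],0],[255,[-3.6,-1.28,-1.37],0],[255,[-3.6,-1.28,-1.37],0],[255,[-3.6,-1.28,-1.37],0],[255,[-3.6,-1.28,-1.37],0],[255,[-3.6,-1.28,-1.37],0],[255,[-3.6,-1.28,-1.37],0],[255,[-3.6,-1.28,-1.37],0],[255,[-3.6,-1.28,-1.37],0],[255,[-3.6,-1.28,-1.37],0],[255,[-3.6,-1.28,-1.37],0],[255,[-3.6,-1.28,-1.37],0]]'; python3 -c "
from h import *
tilt()"
```

```text
clock: 26.58
tool_pos: [0.5316, -0.5615, 0.4002]
ee_rot: [2.55, -0.074, 1.595]
force: [1.5, -0.6, -0.7]
grip_width: 0.028
gripper_force: 60.5
q [-1.138  0.757  0.508  0.568  1.663 -1.024] scale z [-0.556 -0.075  0.828] tilt 34.11 face err deg 4.45 len dir [-0.024  0.997  0.074] turn to level 7.61
```

```bash
python3 -m creep '[[255,[-3,2.3,1.3],0],[255,[-3,2.3,1.3],0],[255,[-3,2.3,1.3],0],[255,[-3,2.3,1.3],0],[255,[-3,2.3,1.3],0],[255,[0,0,0],0]]'; python3 -c "
from h import *
tilt()"
```

```text
clock: 27.08
tool_pos: [0.5957, -0.6122, 0.3488]
ee_rot: [2.5, -0.036, 1.564]
force: [-0.3, -0.5, -0.6]
grip_width: 0.0281
gripper_force: 60.8
q [-1.095  1.007  0.19   0.575  1.628 -0.948] scale z [-0.598 -0.024  0.801] tilt 36.79 face err deg 2.25 len dir [0.007 0.999 0.036] turn to level 3.41
```

```bash
cat >> h.py <<'E'
def goal(back=0.,a=.043):
    R=Ro.from_euler('xyz',bot.get_state()["ee_rot"]).as_matrix()
    C=np.array([.6178,.2431,.106])+.14*np.array([-.5736,0,.8192])
    T=C-R@np.array([-a,0,.0136])-R[:,2]*back; print("TCP goal",T.round(4)); to(*T)
E
python3 -c "
from h import *
goal(.12)"
```

```text
TCP goal [0.4578 0.2828 0.3292]
t 27.08 shift cm [ 89.28 -14.63  -4.5 ] dist 90.58 turn None yaw 89.59
```

```bash
python3 -m creep '[[255,[1.5,-0.7,-0.2],0],[255,[3,-0.7,-0.2],0],[255,[3.7,-0.7,-0.2],0],[255,[3.7,-0.7,-0.2],0],[255,[3.7,-0.7,-0.2],0],[255,[3.7,-0.7,-0.2],0],[255,[3.7,-0.7,-0.2],0],[255,[3.7,-0.7,-0.2],0],[255,[3.7,-0.7,-0.2],0],[255,[3.7,-0.7,-0.2],0],[255,[3.7,-0.7,-0.2],0],[255,[3.7,-0.7,-0.2],0],[255,[3.7,-0.7,-0.2],0],[255,[3.7,-0.7,-0.2],0],[255,[3.7,-0.7,-0.2],0],[255,[3.7,-0.7,-0.2],0],[255,[3.7,-0.7,-0.2],0],[255,[3.7,-0.7,-0.2],0],[255,[3.7,-0.7,-0.2],0],[255,[3.7,-0.7,-0.2],0]]'; python3 -c "
from h import *
tilt();goal(.12)"
```

```text
clock: 28.75
tool_pos: [0.4669, 0.0879, 0.3267]
ee_rot: [2.494, -0.032, 1.563]
force: [0.7, -1.8, -0.2]
grip_width: 0.0282
gripper_force: 60.9
q [-0.106 -0.17   1.929  0.126  0.744 -0.153] scale z [-0.603 -0.021  0.797] tilt 37.15 face err deg 2.44 len dir [0.007 0.999 0.032] turn to level 3.01
TCP goal [0.4572 0.2833 0.3285]
t 28.75 shift cm [19.53 -1.15 -0.33] dist 19.56 turn None yaw 89.57
```

```bash
python3 -m creep '[[255,[3,-0.2,0],0],[255,[3.5,-0.2,0],0],[255,[3.5,-0.2,0],0],[255,[3.5,-0.2,0],0],[255,[2.8,-0.2,0],0],[255,[2,0,0],0],[255,[1.1,0,0],0],[255,[0,0,0],0],[255,[0,0,1.5],0],[255,[0,0,1.5],0],[255,[0,0,1.5],0],[255,[0,0,1],0],[255,[0,0,0.5],0],[255,[0,0,0],0]]'; python3 -c "
from h import *
tilt();goal(0)
s=Cam('side');t=Cam('top')
cv2.imwrite('pics/d7.png',np.hstack([crop(s.im,190,170,330,310,2.85),crop(t.im,170,120,310,260,2.85)]))
a=np.deg2rad(55)
"
```

```text
clock: 29.92
tool_pos: [0.4975, 0.2812, 0.277]
ee_rot: [2.498, -0.031, 1.563]
force: [1.4, 0.4, 0.1]
grip_width: 0.0283
gripper_force: 60.9
q [ 0.404  0.152  1.741 -0.358  0.669  0.638] scale z [-0.6   -0.02   0.799] tilt 36.93 face err deg 2.23 len dir [0.008 0.999 0.031] turn to level 2.98
TCP goal [0.5297 0.2858 0.2329]
t 29.92 shift cm [ 0.35 -0.09  5.47] dist 5.48 turn None yaw 89.54
```

View pics/d7.png

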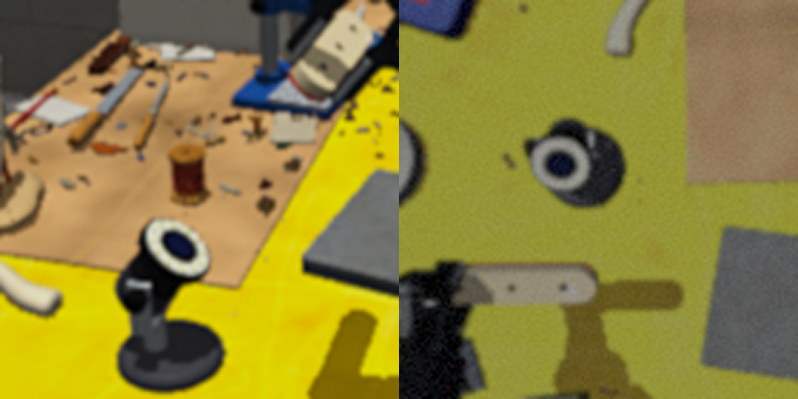

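The final-area view shows the scale with its free tip at top px (239.5,220) and a pin hole at (209,221). The camera faces the robot, with the lens at (226,177). I check the grip offset, and how well the ring fit fixes the heading.

```bash
python3 - <<'E'
from h import *
from scipy.optimize import least_squares
t=Cam("top");s=Cam("side")
st=bot.get_state();R=Ro.from_euler('xyz',st['ee_rot']).as_matrix();p=st['tool_pos']
for a in(.036,.043,.05): print(a,"tip",t.px(p+R@[-a-.065,0,.0076]),"mid hole",t.px(p+R@[-a,0,.0016]))
th=np.linspace(0,2*np.pi,72,endpoint=False)
def disc(p,r):
    e=np.deg2rad(55);z=np.array([np.cos(p[2])*np.cos(e),np.sin(p[2])*np.cos(e),np.sin(e)]);y=np.cross([0,0,1],z);y/=np.linalg.norm(y);x=np.cross(y,z)
    return np.array([p[0],p[1],.106])+r*(np.cos(th)[:,None]*x+np.sin(th)[:,None]*y)
def mask(c,x0,y0,x1,y1):
    h=cv2.cvtColor(c.im,cv2.COLOR_BGR2HSV); m=np.zeros(h.shape[:2],np.uint8)
    m[y0:y1,x0:x1]=((h[...,1]<90)&(h[...,2]>110))[y0:y1,x0:x1]
    q=max(cv2.findContours(m,0,1)[0],key=cv2.contourArea); return cv2.convexHull(q)[:,0].astype(float)
hu=[(t,mask(t,208,160,250,200)),(s,mask(s,225,240,280,285))]
def res(v,h):
    o=[]
    for c,q in hu:
        P=c.px(disc((v[0],v[1],h),v[2])).astype(np.float32).reshape(-1,1,2)
        o+=[cv2.pointPolygonTest(P,(float(a),float(b)),True) for a,b in q]
    return np.array(o)
for d in(-20,-15,-10,-5,0,5,10,15,20):
    r=least_squares(res,[.618,.243,.028],args=(np.pi+np.deg2rad(d),),diff_step=1e-3);print(d,r.x.round(4),round(r.cost,2),len(r.fun))
# foot of the stand in the side and top views
for c,b in((t,(208,155,258,205)),(s,(215,275,290,320))):
    m=np.zeros(c.im.shape[:2],np.uint8);x0,y0,x1,y1=b;m[y0:y1,x0:x1]=(c.im.max(2)<90)[y0:y1,x0:x1]
    q=max(cv2.findContours(m,0,1)[0],key=cv2.contourArea);print("dark box",cv2.boundingRect(q),c.at([(cv2.boundingRect(q)[0]+cv2.boundingRect(q)[2]-1,c.im.shape[0]//2)],.012) if c is t else c.at(cv2.fitEllipse(q)[0],.012))
E
```

```text
0.036 tip [[235.38925755 219.12967409]] mid hole [[205.10799875 221.14779997]]
0.043 tip [[238.58745398 219.08256046]] mid hole [[208.31832377 221.10183996]]
0.05 tip [[241.78615301 219.0353118 ]] mid hole [[211.52961103 221.05572759]]
-20 [0.6175 0.2439 0.0255] 12.86 29
-15 [0.6174 0.2438 0.0257] 8.52 29
-10 [0.6174 0.2436 0.026 ] 5.0 29
-5 [0.6174 0.2435 0.0263] 2.48 29
0 [0.6174 0.2433 0.0266] 1.26 29
5 [0.6173 0.2432 0.027 ] 1.64 29
10 [0.6172 0.2432 0.0273] 3.94 29
15 [0.6172 0.2432 0.0276] 8.48 29
20 [0.6171 0.2432 0.0279] 15.55 29
dark box (214, 162, 35, 31) [[0.56518356 0.20367407 0.012     ]]
dark box (232, 275, 37, 32) [[0.6322454 0.2443314 0.012    ]]
```

```bash
python3 -m creep '[[255,[0.1,0,0.8],0],[255,[0.1,-0.1,1.0],0],[255,[0.1,0,1.0],0],[255,[0.1,0,1.0],0],[255,[0.1,0,0.8],0],[255,[0,0,0.5],0],[255,[0,0,0.3],0],[255,[0,0,0],0],[255,[0,0,0],0],[255,[0,0,0],0],[255,[0,0,0],0],[255,[0,0,0],0],[255,[0,0,0],0]]'; python3 -c "
from h import *
tilt();goal(0,.0455)
t=Cam('top');R=Ro.from_euler('xyz',bot.get_state()['ee_rot']).as_matrix();p=bot.get_state()['tool_pos'];print('tip',t.px(p+R@[-.1105,0,.0076]))
cv2.imwrite('pics/d8.png',np.hstack([crop(t.im,180,140,260,230,4.8)]))"
```

```text
clock: 31.2
tool_pos: [0.529, 0.2881, 0.2341]
ee_rot: [2.496, -0.032, 1.564]
force: [-0.7, 0.7, -0.6]
grip_width: 0.0281
gripper_force: 60.9
q [ 0.39   0.261  1.726 -0.394  0.576  0.676] scale z [-0.601 -0.021  0.799] tilt 37.0 face err deg 2.33 len dir [0.007 0.999 0.032] turn to level 3.02
TCP goal [0.5296 0.2883 0.233 ]
t 31.2 shift cm [ 0.01 -0.02  0.13] dist 0.13 turn None yaw 89.62
tip [[241.19839312 206.02723746]]
```

```bash
python3 -c "
from station import bot
print(bot.hand_in())"
```

```text
the job is handed in; nothing more can be done
None
```

I gauged the scale, withdrew it, and handed in at about 31 s with the arm holding it still, red face to the lens, about 1 mm from the computed spot and about 2° off square; the hand-in returned no verdict.

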